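# Release the ratchet bookend and push it back to make room for stock

### The job

Make room in the counter rack: press down the red paddle of the sliding bookend until it snaps over and stays down, which lifts its ratchet pawl, then push the blue bookend plate back along its bar, away from the two boxed games, until its yellow pointer stands over the green clip on the edge of the rack. Use the fingertips only, without pinching or lifting anything, and leave the boxed games, glue stick and stapler standing where they are. Let go of everything when done.

Things in the scene. Friction and masses are not known exactly. Their poses are not given: they have to be found in the camera images.
- rack: Low white counter rack, fixed: base board 220 (its x) x 440 (its y) x 15 mm thick, origin under its centre on the counter, z up. A fixed blue end plate (100 mm high) stands at its -y end; an aluminium ratchet bar runs along its y at x = +55 mm, teeth on top up to 42 mm high. The +x edge faces away from the robot. The bookend slides back along the rack's +y.
- bookend (a joint): Slide of the bookend along the bar, m: 0 nearest the boxed games, grows towards the rack's +y (back) up to 0.19. Starts at 0 to 0.02. The ratchet stops it from going back (up to 8 mm play) until the paddle is down; released it slides with about 3 N friction and stays where it is left. Its inner plate face lies at rack y = -75 mm + this value.
- release (a joint): Red rocker paddle's angle, rad: 0 locked, about 0.55 fully down. A spring returns it to locked if let go early; it snaps past a ball catch at about 0.38 and then stays down at 0.5 to 0.55 by itself. At the start it may read up to 0.15, pawl resting on a tooth.
- paddle (a point): Middle of the red paddle's upper face, about 81 mm above the counter when locked. The paddle is 32 mm (rack x) x 44 mm (rack y), lies over the bar, its middle 85 mm on the -y side of the bookend plate's inner face. It tips about a pin 40 mm on the +y side of its middle, so its -y end sinks most. Press its middle straight down with about 4 to 8 N: it snaps over once a fingertip has gone down some 12 to 16 mm.
- push_point (a point): Point on the inner (-y side) face of the blue bookend plate, right over the bar, 120 mm above the counter. The plate is 12 mm thick (rack y), 165 mm wide (rack x, from -90 to +75 mm), its top 143 mm above the counter; push here towards rack +y. Between paddle and plate the carriage and rocker stay below 80 mm.
- bookend_face: Inner half (6 mm, facing the games, -y) of the bookend plate's thickness; origin at its inner face on the rack's centre line (rack x = 0), at counter height.
- bookend_back: Outer half (6 mm, facing +y) of the bookend plate's thickness; same origin as bookend_face.
- pointer (a point): Tip of the bookend's yellow pointer, 6 mm wide, level with the plate's inner face (same rack y), 30 mm above the counter, over the rack's +x edge at rack x = 105 mm. Moves with the bookend.
- clip: Green marker clip fixed on the rack's +x edge, 20 (x) x 16 (y) x 8 mm, origin under its centre, on the base board; axes along the rack's. The pointer passes above it.
- game_a_mid (a point): Centre of the loose orange and yellow boxed game, 98 x 50 x 105 mm, standing on the rack's base board between the fixed end plate and the bookend, on the robot's side of the bar (either game may be the one next to the bookend). Leave alone.
- game_b_mid (a point): Centre of the loose green boxed game with a white panel, 98 x 50 x 105 mm, standing on the rack's base board between the fixed end plate and the bookend, on the robot's side of the bar (either game may be the one next to the bookend). Leave alone.
- glue_mid (a point): Centre of a loose upright glue stick, 30 mm across, 88 mm high, on the counter beyond the rack. Leave alone.
- stapler_mid (a point): Centre of a loose blue and black stapler, 34 x 125 x 41 mm high, lying on the counter beyond the rack. Leave alone.

How it is judged (in metres and radians):
On the way, in this order (a step that is already met when the one before it is completed fails the run):
1. the red paddle is pressed down and snaps over while the bookend is still where it was (value of joint release above 0.42 rad and distance of pointer from where it was at the start of the episode below 0.015 m), for 0.2 s.
2. the bookend is pushed back until the pointer stands over the green clip (y of pointer in the frame of clip between -0.008 and 0.008 m), for 0.2 s.
At the end, for the whole second after the job is handed in: The yellow pointer rests within 8 mm of the clip's middle along the bar (over the 16 mm wide clip), the red paddle is still down (above 0.42 rad), nothing is being touched, and the two boxed games, glue stick and stapler have moved less than 20 mm and stand upright (all of step 2 and value of joint release above 0.42 rad and velocity of joint bookend between -0.005 and 0.005 m/s).
It fails at once if a boxed game is moved, lifted or tipped (distance of any of game_a_mid, game_b_mid from where it was at the start of the episode above 0.02 m or angle between any of game_a_mid, game_b_mid's own z axis and vertical above 0.25 rad).
It fails at once if the glue stick or the stapler is moved, lifted or tipped (distance of any of glue_mid, stapler_mid from where it was at the start of the episode above 0.02 m or angle between any of glue_mid, stapler_mid's own z axis and vertical above 0.25 rad).
It fails at once if the bookend plate is pinched between the fingers instead of pushed (contact force between the fingers and bookend_face above 1 N and contact force between the fingers and bookend_back above 1 N).
It also fails if it takes over 43 s, if anything falls off the work surface, if the arm or the gripper's body presses on something with over 40 N, if the wrist force passes 120 N, or if a joint passes its speed limit or range.

### The arm

A 6-joint arm with a two-finger parallel gripper is mounted at the origin on the work surface. World frame = base frame: x ahead of the robot, y to its left, z up, the work surface at z = 0. Lengths are in mm, angles in degrees, forces in N, time in s.
With the tool pointing down it reaches from about 350 to 850 mm from the base axis. Payload 8.1 kg.
Tool frame: the origin (TCP) lies midway between the tips of the shut fingers; the grasp point (between the pads) lies 19 mm behind it (hold_point_z is the distance from the TCP to the grasp point, in mm); z points along the fingers, y is the direction in which the jaws open and shut (so a half turn about z gives the same grasp; the last joint's range is limited). The gripper opens to 85 mm and grips with 20 to 120 N. Pads are 22 mm wide; open, the fingers measure 114 mm over their backs; the gripper's body (76 mm by 85 mm) begins 54 mm behind the grasp point. The pads swing forward as they close: fully open they stand 13 mm farther back than shut.
Start: joints at [61.857, 7.471, 85.268, -0, 87.261, -4.893], TCP at [236.832, 551.286, 231.292] pointing down, gripper open.
Joint ranges: [-169.43, 169.43], [-51.17, 129.36], [1.28, 143.12], [-76.62, 256.62], [0, 156.53], [-152.29, 152.29]. Speed limits (degrees/s): [136.94, 136.94, 159.86, 180, 180, 180].

### API

Orientations are given as [roll, pitch, yaw] about the fixed x, y, z axes, in that order (R = Rz(yaw) Ry(pitch) Rx(roll)).
In Python, from bench import sense, snapshot, camera_params, hand_in, hold_point_z gives the robot as it stands.
- The arm moves only by the tool servo_tool, never from a script. Its argument "motion" is a list of rows, each a list of 7 numbers: the finger opening in mm, from 0 to 85.4, then the shift along the tool's x, y, z in mm, then the turn, a rotation vector about the tool's x, y, z in rad. A call has 1 to 10 rows; each row shifts and turns the pose as measured when the row begins, along the tool's axes as they then stand; what a row does not reach is not made up. A row lasts 1/10 s, in which the tool goes at most 50 mm and 8.59 degrees, less where a joint would pass 70% of its speed; a pose out of reach is approached as far as the arm can. A call with a gripper value outside its range is refused whole. The fingers move at their own pace and stop on an object; "force" is the grip in N (left out, the last holds). Time passes only in rows, so rows that do not move let the fingers close. It gives the time, the measured TCP pose, the force and the opening at its end, in the units of the state.
- sense(): the state, without advancing time (a new reading comes with each control period).
- snapshot(name): name is "scene" or "side" or "wrist"; returns the picture (384x512x3 uint8, blue, green, red); there is no depth.
- camera_params(name): a dict with "fx", "fy", "cx", "cy" (pixels), "R" (3x3) and "t" (3): a world point X has camera coordinates R X + t; the wrist camera has in their place "tool_from_camera" (4x4, takes a point from camera to tool coordinates, whose origin is the TCP and whose axes are the flange's). Camera axes: x right, y down, z forward; pixel columns grow to the right and rows downward; lengths in mm; the calibration is good to about 2 mm. The wrist camera is an equidistant fisheye: a pixel r from the principal point sees the ray r / f radians off the axis. A picture is of the moment at which its call begins: read the wrist's pose just before it. camera_params takes no time and is no camera call.
- hand_in(): hands the job in, once; it reports no verdict.
The state is a dict: "time": time; "joint_pos": joint angles; "qd": joint speeds; "joint_efforts": joint torques, N m; "tool_pos": TCP position; "tcp_rot": TCP orientation; "ft_force": force on the tool from outside, world axes, zero at the start; "wrist_torque": the same for the moment, N m; "finger_gap": finger opening in mm.
Only numpy, scipy, OpenCV 4.12 (cv2) and the standard library are available. Lean on these libraries where they do the work, as an engineer would, in place of code of your own. Each camera call takes 0.05 s, during which the arm holds its last target. There are 200 camera calls.

## Working session

There is one attempt and no reset: what is moved stays moved. The work goes in short steps, Python scripts to look and compute and a tool call to move; the robot and the scene stay as the last step left them, time stands still between calls to the robot, and variables do not carry over. Pictures are saved under pics/ and viewed, about 8 in all and at most 12, crops included, and the job is handed in when it is done.

Besides the shell and the picture viewer there is one more tool, called after "Emit:" as name(argument=value, ...), one argument or row to a line, values as JSON. servo_tool: Moves the arm, as the interface text tells. Its arguments: {"type":"object","properties":{"motion":{"type":"array"},"force":{"type":"number"}},"required":["motion"]}

```bash
mkdir -p pics; python3 - <<'E'
from bench import *
import cv2,numpy as np
print(sense())
for n in ["scene","side"]:
    cv2.imwrite(f"pics/{n}0.png",snapshot(n)); print(n,camera_params(n))
cv2.imwrite("pics/wrist0.png",snapshot("wrist")); print(camera_params("wrist"),hold_point_z)
E
```

```text
{'time': 0.0, 'joint_pos': array([ 6.18578077e+01,  7.51453285e+00,  8.53309757e+01, -1.63487940e-03,
        8.72619051e+01, -4.89381168e+00]), 'qd': array([ 0.1405265 ,  0.07709914,  0.04411256,  0.02664473,  0.00561475,
       -0.02268687]), 'joint_efforts': array([-5.98751976e-04, -5.69437373e+01, -5.00522268e+01, -2.54736542e-04,
        1.57691503e-02,  1.27413182e-05]), 'tool_pos': array([236.5597997 , 550.78341975, 230.23417892]), 'tcp_rot': array([-1.79892839e+02, -7.53646421e-03,  1.56751692e+02]), 'ft_force': array([0.31187018, 0.52444642, 0.24632767]), 'wrist_torque': array([0.01800286, 0.01445622, 0.01721953]), 'finger_gap': 85.34372425535803}
scene {'fx': 416.3215284930775, 'fy': 416.3215284930775, 'cx': 249.4577234752411, 'cy': 186.82568967108563, 'R': array([[ 0.56836849,  0.82275767, -0.00520387],
       [ 0.55371595, -0.38717487, -0.73722064],
       [-0.60856874,  0.41613151, -0.67563204]]), 't': array([-285.75211797, -277.13482934, 1166.71298113])}
side {'fx': 485.35076828286594, 'fy': 485.35076828286594, 'cx': 248.28516546735764, 'cy': 189.12314179307535, 'R': array([[-0.93939941, -0.34225295,  0.01979048],
       [-0.25241687,  0.6514502 , -0.71547073],
       [ 0.23197945, -0.67710823, -0.69836235]]), 't': array([541.41649328, 261.35236053, 701.32026591])}
{'fx': 297.3186396354542, 'fy': 297.3186396354542, 'cx': 257.42914591332067, 'cy': 192.38053322461525, 'tool_from_camera': array([[ 5.23688722e-05, -9.54154003e-01, -2.99316112e-01,
         7.67720341e+01],
       [ 9.99999889e-01,  1.89820818e-04, -4.30145327e-04,
        -7.85423719e-01],
       [ 4.67241315e-04, -2.99316057e-01,  9.54153908e-01,
        -1.41840503e+02],
       [ 0.00000000e+00,  0.00000000e+00,  0.00000000e+00,
         1.00000000e+00]])} 18.700000000000003
```

View pics/scene0.png

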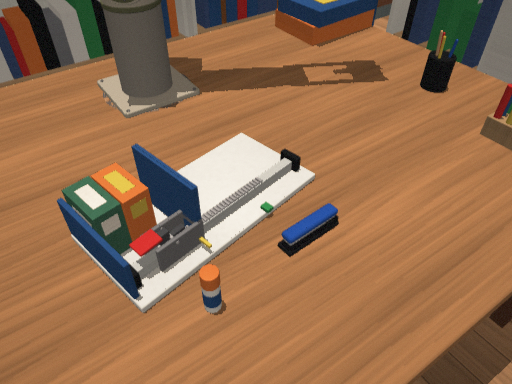

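View pics/side0.png

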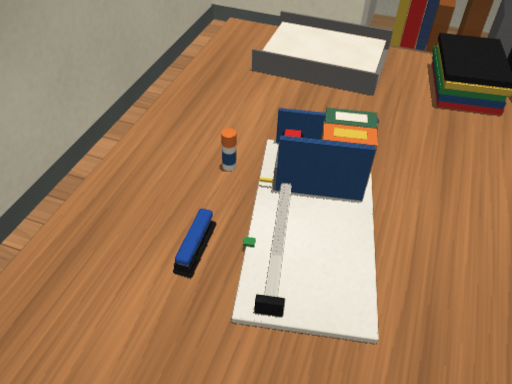

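The scene view has the rack's far corners at about (241,135) and (314,175), with the near one at (143,305). The red paddle is at (146,242), the pointer at (206,243) and the clip at (267,208). In the side view the clip is at (249,242) and the pointer at (266,181). I'll enlarge both views to pick points.

```bash
python3 - <<'E'
import cv2
a=cv2.imread("pics/scene0.png")[125:315,55:325]; cv2.imwrite("pics/sc.png",cv2.resize(a,None,fx=2.96,fy=2.96,interpolation=cv2.INTER_CUBIC)[:562,:799])
b=cv2.imread("pics/side0.png")[100:340,160:390]; cv2.imwrite("pics/si.png",cv2.resize(b,None,fx=2.5,fy=2.5,interpolation=cv2.INTER_CUBIC))
E
```

```text
(no output)
```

View pics/sc.png

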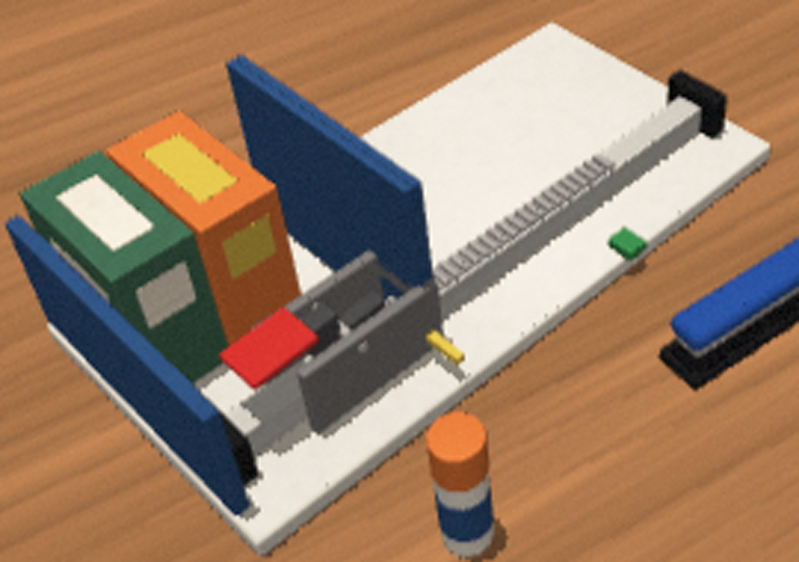

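View pics/si.png

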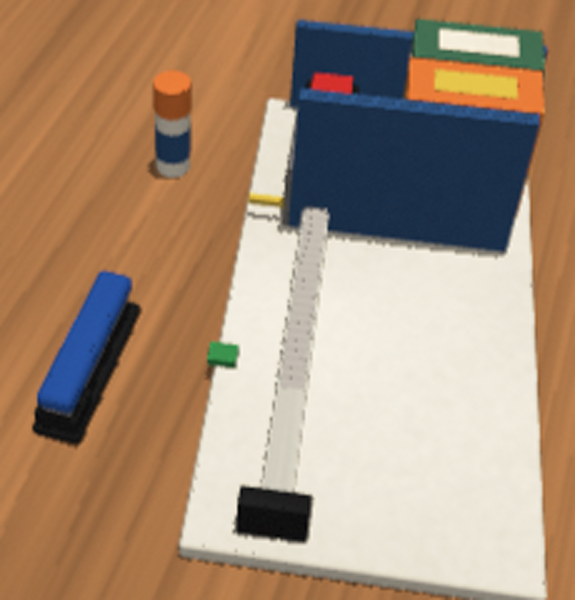

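The crops show the board corners, plate top, paddle, pointer tip and clip clearly. I'll fit the rack pose, slide and clip position from these.

```bash
cat > h.py <<'E'
import numpy as np
from bench import *
from scipy.optimize import least_squares
P={n:camera_params(n) for n in("scene","side")}
def proj(n,X):
    c=P[n]; q=c["R"]@X+c["t"]; return np.array([c["fx"]*q[0]/q[2]+c["cx"],c["fy"]*q[1]/q[2]+c["cy"]])
def W(p,X):
    c,s=np.cos(p[2]),np.sin(p[2]); return np.array([p[0]+c*X[0]-s*X[1],p[1]+s*X[0]+c*X[1],X[2]])
E
python3 - <<'E'
from h import *
O=[("scene",(552,24),(-110,220,15),0),("scene",(769,150),(110,220,15),0),("scene",(262,545),(110,-220,15),0),
("side",(182,549),(110,220,15),0),("side",(545,597),(-110,220,15),0),("side",(268,100),(110,-220,15),0),
("scene",(232,66),(-90,-75,143),1),("scene",(415,192),(75,-75,143),1),("side",(302,97),(75,-63,143),1),("side",(540,122),(-90,-63,143),1),
("scene",(463,358),(105,-75,30),1),("side",(251,199),(105,-75,30),1),
("scene",(627,240),(0,0,23),2),("side",(223,350),(0,0,23),2),
("scene",(269,348),(55,-160,79),1)]
def f(p):
    r=[]
    for n,uv,X,k in O:
        uv=np.array([55,125])+np.array(uv)/2.96 if n=="scene" else np.array([160,100])+np.array(uv)/2.5
        X=np.array(X,float)
        if k==1:X[1]+=p[3]
        if k==2:X[:2]=p[4:6]
        r.append(proj(n,W(p,X))-uv)
    return np.concatenate(r)
best=min((least_squares(f,[500,0,y,10,100,50],loss="soft_l1",x_scale=[100,100,1,10,10,10]) for y in(-2,-1,0,1,2,3)),key=lambda s:s.cost)
p=best.x;print(p,np.degrees(p[2]));print(f(p).reshape(-1,2).round(1))
for n,X in dict(paddle=(55,-160+p[3],81),push=(55,-75+p[3],120),ptarget=(55,p[5],120),clip=(p[4],p[5],23)).items(): print(n,W(p,X).round(1))
np.save("p.npy",p)
E
```

```text
[ 4.94936427e+02 -1.06834457e+02  2.09081813e-01  1.09258750e+00
  1.04600341e+02  7.01157369e+01] 11.979505452838984
[[-1.  -2.2]
 [ 0.8 -3.5]
 [-0.9 -0.5]
 [-2.  -0.7]
 [ 0.8  0.3]
 [-2.5 -1.1]
 [-3.1 -1.6]
 [-3.2 -0.5]
 [-3.4  0.3]
 [-2.   0.2]
 [-1.3  0.3]
 [-1.7  0.5]
 [-0.6 -0.8]
 [-0.8 -0.1]
 [ 0.6 -2.4]]
paddle [ 581.7 -250.9   81. ]
push [ 564.1 -167.7  120. ]
ptarget [534.2 -26.8 120. ]
clip [582.7 -16.5  23. ]
```

Emit:
servo_tool(
  motion=[
    [0,-30,-28,0,0,0,0],
    [0,-34,-32,0,0,0,0],
    [0,-34,-32,0,0,0,0],
    [0,-34,-32,0,0,0,0],
    [0,-34,-32,0,0,0,0],
    [0,-34,-32,0,0,0,0],
    [0,-34,-32,0,0,0,0],
    [0,-34,-32,0,0,0,0],
    [0,-34,-32,0,0,0,0],
    [0,-34,-32,0,0,0,0],
  ],
  force=40,
)

```text
time: 1.15
tool_pos: [422.8, 116.7, 226.9]
tcp_rot: [-179.7, -0.1, 157.4]
ft_force: [1.9, 0.7, -0.2]
finger_gap: 0.0
```

Emit:
servo_tool(
  motion=[
    [0,0,0,0,0,0,0.138],
    [0,0,0,0,0,0,0.138],
    [0,0,0,0,0,0,0.138],
    [0,0,0,0,0,0,0.138],
    [0,0,0,0,0,0,0.138],
    [0,0,0,0,0,0,0.138],
    [0,0,0,0,0,0,0.138],
  ],
)

```text
time: 1.85
tool_pos: [424.0, 107.9, 225.1]
tcp_rot: [-179.6, 0.3, 99.5]
ft_force: [-0.9, 0.6, 0.1]
finger_gap: -0.6
```

Emit:
servo_tool(
  motion=[
    [0,-40,10,0,0,0,-0.04],
    [0,-43,11,0,0,0,0],
    [0,-43,11,0,0,0,0],
    [0,-43,11,0,0,0,0],
    [0,-43,11,0,0,0,0],
    [0,-43,11,0,0,0,0],
    [0,-43,11,0,0,0,0],
    [0,-43,11,0,0,0,0],
    [0,-30,8,0,0,0,0],
    [0,0,0,0,0,0,0],
  ],
)

```text
time: 2.85
tool_pos: [592.2, -250.4, 221.6]
tcp_rot: [-179.5, 0.1, 101.4]
ft_force: [0.4, -0.2, 0.0]
finger_gap: -0.2
```

```bash
python3 - <<'E'
from h import *
import cv2
s=sense();print(s['time'],s['tool_pos'],s['tcp_rot'],s['joint_pos'].round(1))
np.save("s1.npy",np.r_[s['tool_pos'],s['tcp_rot']])
cv2.imwrite("pics/w1.png",cv2.resize(snapshot("wrist"),None,fx=1.5,fy=1.5,interpolation=cv2.INTER_CUBIC))
E
```

```text
2.85 [ 592.24377184 -250.42782518  221.63386542] [-1.79493918e+02  9.61301562e-02  1.01392917e+02] [-27.3  14.7  78.1  -0.4  87.5 -38.6]
```

View pics/w1.png

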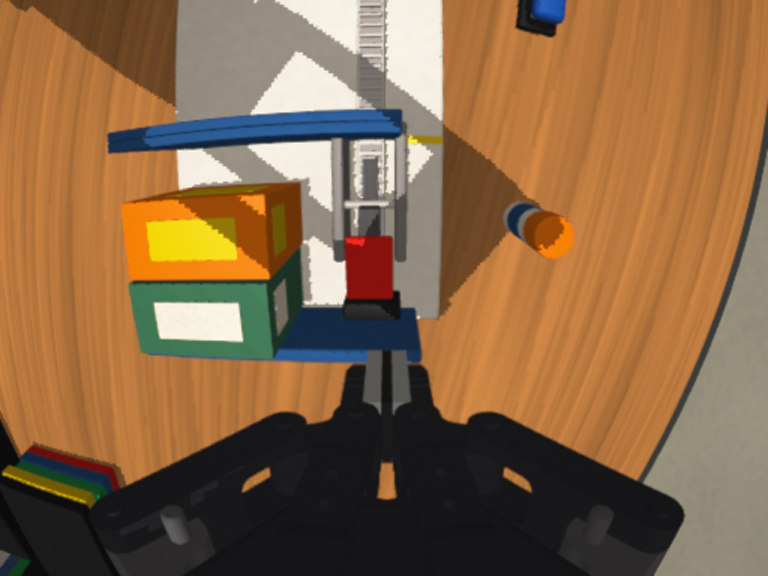

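The wrist view shows the red paddle's middle at (369,268), the pointer tip at (442,140), and the shut fingertips at (387,352). I'll convert these to world coordinates.

```bash
cat >> h.py <<'E'
from scipy.spatial.transform import Rotation as Ro
def wray(s,uv,z):
    c=camera_params("wrist");d=(np.array(uv)-[c["cx"],c["cy"]])/c["fx"];r=np.hypot(*d)
    v=np.r_[d/r*np.sin(r),np.cos(r)];T=c["tool_from_camera"];R=Ro.from_euler("xyz",s[3:],degrees=True).as_matrix()
    o=s[:3]+R@T[:3,3];v=R@T[:3,:3]@v;return o+v*(z-o[2])/v[2]
E
python3 - <<'E'
from h import *
s=np.load("s1.npy")
for n,uv,z in [("paddle",(369,268),79),("p-left-top",(346,237),80),("p rt top",(393,237),80),("pl lb",(345,298),78),("p rb",(393,299),78),("pointer",(442,140),30),("plate end",(402,136),143),("plate left",(108,150),143),("glue top",(549,235),88),("board edge far",(443,10),15),("board edge near",(440,315),15)]: print(n,wray(s,(np.array(uv)+.5)/1.5-.5,z).round(1))
E
```

```text
paddle [ 578.9 -252.3   79. ]
p-left-top [ 560.3 -234.6   80. ]
p rt top [ 590.2 -228.6   80. ]
pl lb [ 566.8 -276.5   78. ]
p rb [ 598.8 -270.6   78. ]
pointer [ 613.  -158.5   30. ]
plate end [ 581.6 -166.5  143. ]
plate left [ 420.6 -195.5  143. ]
glue top [ 689.2 -204.    88. ]
board edge far [594.6 -53.6  15. ]
board edge near [ 645.  -297.6   15. ]
```

Emit:
servo_tool(
  motion=[
    [0,-5,-13,20,0,0,-0.01],
    [0,0,0,30,0,0,0],
    [0,0,0,30,0,0,0],
    [0,0,0,20,0,0,0],
    [0,0,0,10,0,0,0],
    [0,0,0,0,0,0,0],
  ],
)

```text
time: 3.5
tool_pos: [577.9, -251.6, 109.0]
tcp_rot: [-179.5, -0.1, 102.2]
ft_force: [0.2, 1.1, -0.0]
finger_gap: -0.1
```

Emit:
servo_tool(
  motion=[
    [0,-7,1,8,0,0,0],
    [0,0,0,8,0,0,0],
    [0,0,0,4,0,0,0],
    [0,0,0,0,0,0,0],
  ],
)

```text
time: 3.9
tool_pos: [582.5, -258.9, 91.4]
tcp_rot: [-179.8, 0.1, 102.3]
ft_force: [-0.5, -0.1, 0.8]
finger_gap: 0.5
```

```bash
python3 - <<'E'
from h import *
import cv2
s=sense();print(s['time'],s['tool_pos'],s['tcp_rot'],s['ft_force'])
w=snapshot("wrist")[60:300,130:380];cv2.imwrite("pics/w2.png",cv2.resize(w,None,fx=2.4,fy=2.4,interpolation=cv2.INTER_CUBIC))
E
```

```text
3.9 [ 582.54359821 -258.94064548   91.35544069] [-1.79751825e+02  1.29308819e-01  1.02269524e+02] [-0.52818062 -0.08282967  0.84208614]
```

View pics/w2.png

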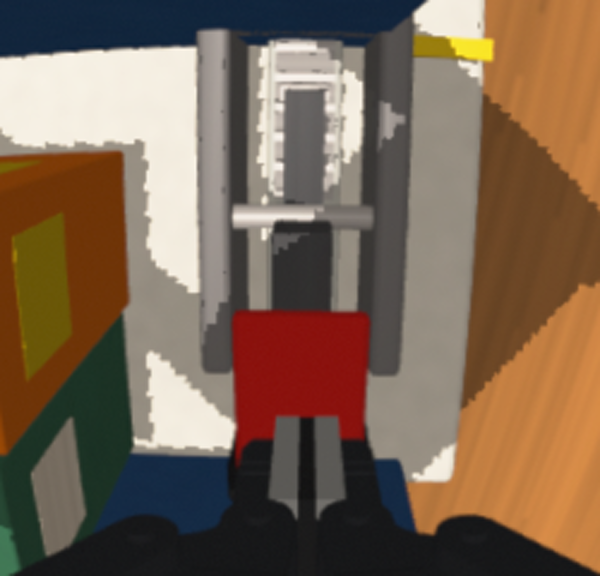

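Fingertips (~307,420 in the crop) sit over the paddle, centred between the carriage walls and clear of the games. Pressing.

Emit:
servo_tool(
  motion=[
    [0,0,0,5,0,0,0],
    [0,0,0,5,0,0,0],
    [0,0,0,4,0,0,0],
    [0,0,0,4,0,0,0],
    [0,0,0,4,0,0,0],
  ],
)

```text
time: 4.45
tool_pos: [584.2, -260.5, 70.6]
tcp_rot: [-180.0, 0.4, 102.3]
ft_force: [0.6, -2.8, 4.0]
finger_gap: 0.0
```

Emit:
servo_tool(
  motion=[
    [0,1,-1,4,0,0,0],
    [0,0,-1,4,0,0,0],
    [0,0,0,3,0,0,0],
  ],
)

```text
time: 4.75
tool_pos: [583.5, -261.1, 60.2]
tcp_rot: [179.9, 0.5, 102.2]
ft_force: [-0.7, -1.7, 1.3]
finger_gap: 0.2
```

Emit:
servo_tool(
  motion=[
    [0,0,0,3,0,0,0],
    [0,0,0,3,0,0,0],
    [0,0,0,2,0,0,0],
  ],
)

```text
time: 5.05
tool_pos: [585.3, -263.0, 56.0]
tcp_rot: [179.7, 0.8, 102.2]
ft_force: [-2.6, -2.1, 11.0]
finger_gap: 0.0
```

Force rose to 11 N at z = 56, so it is on its stop. Lift off and check.

Emit:
servo_tool(
  motion=[
    [0,0,0,-6,0,0,0],
    [0,0,0,-12,0,0,0],
    [0,0,0,-18,0,0,0],
    [0,0,-2,-20,0,-0.013,0],
    [0,0,0,0,0,0,0],
  ],
)

```text
time: 5.55
tool_pos: [580.7, -260.7, 112.6]
tcp_rot: [179.9, 1.2, 102.3]
ft_force: [0.9, 0.2, -0.0]
finger_gap: -0.1
```

```bash
python3 - <<'E'
from h import *
import cv2
s=sense();print(s['time'],s['tool_pos'],s['tcp_rot'],s['ft_force'])
np.save("s3.npy",np.r_[s['tool_pos'],s['tcp_rot']])
w=snapshot("wrist")[60:300,130:380];cv2.imwrite("pics/w3.png",cv2.resize(w,None,fx=2.4,fy=2.4,interpolation=cv2.INTER_CUBIC))
E
```

```text
5.55 [ 580.73876979 -260.71657847  112.56566661] [179.94604954   1.21158346 102.25214976] [ 0.87964143  0.2325986  -0.02381484]
```

View pics/w3.png

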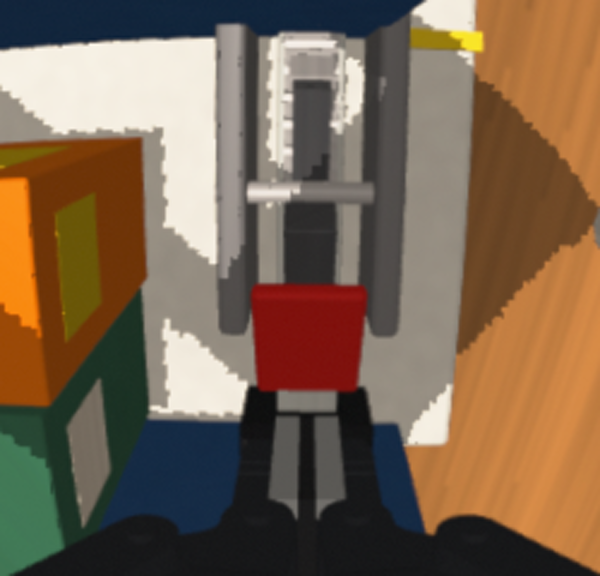

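The paddle is clearly tilted and stays down (crop 250-365, 285-390). The bookend hasn't moved and the games are untouched. Next I approach the plate.

Emit:
servo_tool(
  motion=[
    [0,12,1,0,0,0.02,0],
    [0,20,1,0,0,0,0],
    [0,20,1,0,0,0,0],
    [0,14,0,0,0,0,0],
    [0,8,0,0,0,0,0],
    [0,0,0,0,0,0,0],
  ],
)

```text
time: 6.2
tool_pos: [562.2, -180.0, 103.2]
tcp_rot: [-179.5, -0.8, 102.2]
ft_force: [-0.1, 0.1, -0.2]
finger_gap: -0.2
```

Emit:
servo_tool(
  motion=[
    [0,0,0,-5,0,-0.014,0],
    [0,5,0,-4,0,0,0],
    [0,8,0,-2,0,0,0],
    [0,10,0,-2,0,0,0],
    [0,10,0,-2,0,0,0],
    [0,10,0,-2,0,0,0],
  ],
)

```text
time: 6.8
tool_pos: [552.6, -139.2, 120.9]
tcp_rot: [-179.4, 0.2, 102.0]
ft_force: [0.4, -4.0, -2.9]
finger_gap: -0.3
```

Emit:
servo_tool(
  motion=[
    [0,11,1,0,0,0,0],
    [0,11,1,0,0,0,0],
    [0,11,1,0,0,0,0],
    [0,11,1,0,0,0,0],
    [0,11,0,0,0,0,0],
    [0,11,0,0,0,0,0],
    [0,6,0,0,0,0,0],
    [0,0,0,0,0,0,0],
  ],
)

```text
time: 7.6
tool_pos: [539.7, -59.3, 121.2]
tcp_rot: [-179.4, 0.2, 102.2]
ft_force: [-0.4, -3.0, -0.9]
finger_gap: 0.1
```

```bash
python3 - <<'E'
from h import *
import cv2
s=sense();print(s['time'],s['tool_pos'],s['tcp_rot'],s['ft_force'])
np.save("s4.npy",np.r_[s['tool_pos'],s['tcp_rot']])
a=snapshot("wrist")[0:160,230:430]; b=snapshot("scene")[170:270,190:290]; c=snapshot("side")[160:280,220:300]
z=np.zeros((600,800,3),np.uint8)
a=cv2.resize(a,None,fx=2,fy=2,interpolation=3);b=cv2.resize(b,None,fx=4,fy=4,interpolation=3);c=cv2.resize(c,None,fx=3,fy=3,interpolation=3)
z[:400,:400]=b; z[:320,400:800]=a; z[320:,400:640]=c[:280]
cv2.imwrite("pics/m4.png",z)
E
```

```text
7.6 [539.65742145 -59.26217986 121.21453273] [-179.38427388    0.21804216  102.17165611] [-0.37134703 -3.03834848 -0.90608274]
```

View pics/m4.png

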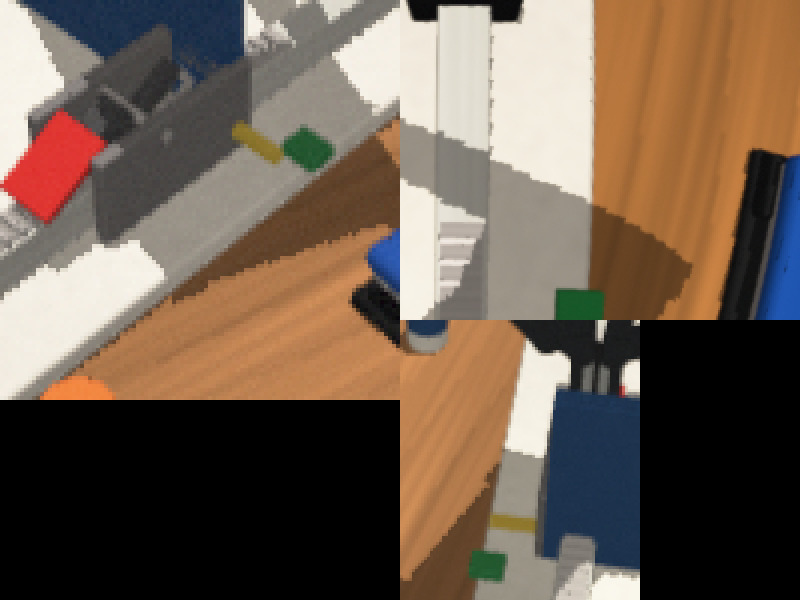

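```bash
cat >> h.py <<'E'
def back(n,uv,z):
    c=P[n];d=c["R"].T@np.array([(uv[0]-c["cx"])/c["fx"],(uv[1]-c["cy"])/c["fy"],1]);o=-c["R"].T@c["t"];return o+d*(z-o[2])/d[2]
E
python3 - <<'E'
from h import *
p=np.load("p.npy");e=np.array([-np.sin(p[2]),np.cos(p[2])]);ex=np.array([e[1],-e[0]])
w=lambda uv:(np.array(uv)+.5)/1.0
for n,a,b in [("scene",(190+(279.5)/4-.5,170+158.5/4-.5),(190+309/4-.5,170+147/4-.5)),("side",(220+92/3-.5,160+203/3-.5),(220+88/3-.5,160+243/3-.5))]:
    A=back(n,a,30)[:2];B=back(n,b,23)[:2];print(n,"gap y",(B-A)@e,"x",(B-A)@ex)
s=np.load("s4.npy");q=wray(s,(230+180/2-.5,0+303/2-.5),23)[:2];print("wrist clip",q,"fit",W(p,(p[4],p[5],23)),"along",q@e,"tcp along",s[:2]@e)
E
```

```text
scene gap y 20.2726253338007 x 0.4917596050028705
side gap y 24.221485036588152 x -1.206855462151696
wrist clip [580.34027976 -13.40298778] fit [582.70542374 -16.53467289  23.        ] along -133.56756746019428 tcp along -169.98382664950597
```

Gap is about 20–24 mm. Push about 17 more, then look again.

Emit:
servo_tool(
  motion=[
    [0,7,0,0,0,0,0],
    [0,6,0,0,0,0,0],
    [0,3,0,0,0,0,0],
    [0,0,0,0,0,0,0],
  ],
)

```text
time: 8.15
tool_pos: [536.8, -44.6, 121.4]
tcp_rot: [-179.4, 0.3, 102.0]
ft_force: [0.6, -1.7, -0.7]
finger_gap: 0.0
```

```bash
python3 - <<'E'
from h import *
import cv2
p=np.load("p.npy");e=np.array([-np.sin(p[2]),np.cos(p[2])])
s=sense();print(s['time'],s['tool_pos'],s['tool_pos'][:2]@e,s['ft_force'])
b=snapshot("scene")[185:225,235:285]; c=snapshot("side")[210:260,230:280]
z=np.zeros((400,800,3),np.uint8)
z[:320,:400]=cv2.resize(b,None,fx=8,fy=8,interpolation=3);z[:400,400:]=cv2.resize(c,None,fx=8,fy=8,interpolation=3)
cv2.imwrite("pics/m5.png",z)
E
```

```text
8.15 [536.81436994 -44.57865655 121.35058672] -155.0299735875674 [ 0.62789164 -1.68834953 -0.74730655]
```

View pics/m5.png

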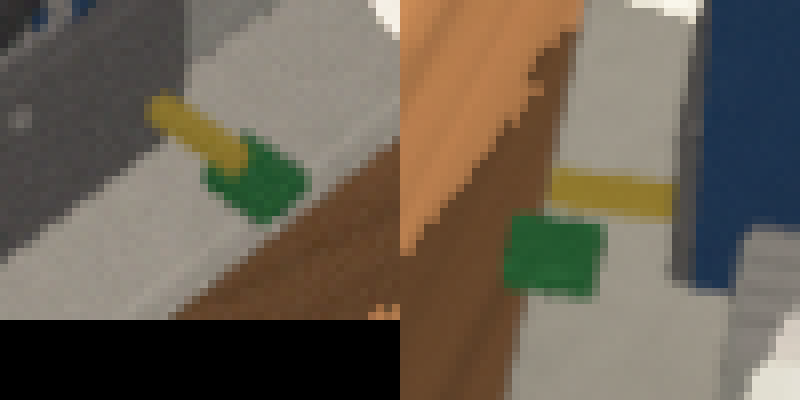

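The scene half shows the pointer tip at (241,159), just reaching the clip. In the side half the tip is at (551,188), with the clip body at 503-607 x 213-300. I'll measure with a clip-silhouette fit.

```bash
cat > m.py <<'E'
from h import *
import cv2,itertools
p=np.load("p.npy");e=np.array([-np.sin(p[2]),np.cos(p[2])]);ex=np.array([e[1],-e[0]])
def cen(n,img,box):
    h=cv2.cvtColor(img,cv2.COLOR_BGR2HSV);m=cv2.inRange(h,(45,120,40),(80,255,255));k=np.zeros_like(m);k[box[1]:box[3],box[0]:box[2]]=1
    M=cv2.moments(m*k,True);return np.array([M["m10"],M["m01"]])/M["m00"]
def clipc(n,x,y):
    q=np.array([proj(n,W(p,(x+a*10,y+b*8,15+c*8))) for a,b,c in itertools.product((-1,1),(-1,1),(0,1))],np.float32)
    M=cv2.moments(cv2.convexHull(q));return np.array([M["m10"],M["m01"]])/M["m00"]
o={n:cen(n,cv2.imread(f"pics/{n}0.png"),b) for n,b in(("scene",(255,195,280,220)),("side",(235,232,260,252)))}
# pointer tip midpoints of the end, full-image pixels
t={"scene":np.array([235+243/8-.5,185+158/8-.5]),"side":np.array([230+(551-400)/8-.5,210+188/8-.5])}
for n in o:
    c=least_squares(lambda v:clipc(n,*v)-o[n],[100,70]).x
    A=back(n,t[n],30)[:2]-p[:2]; print(n,"clip",c,"pointer",A@ex,A@e,"gap",c[1]-A@e)
E
python3 m.py
```

```text
scene clip [100.  70.] pointer 105.57202822655465 65.11605050623893 gap 4.883949493761065
side clip [100.  70.] pointer 106.05698480302696 60.673174784684605 gap 9.326825215315395
```

```bash
sed -i 's/\[100,70\])/[100,70],diff_step=1e-2)/' m.py; python3 m.py
```

```text
scene clip [105.64225168  69.92686779] pointer 105.57202822655465 65.11605050623893 gap 4.810817286376704
side clip [104.44105153  69.89286193] pointer 106.05698480302696 60.673174784684605 gap 9.219687148811218
```

Averaging the two opposed views cancels the height error and leaves a gap of about 7 mm. Push 7.

Emit:
servo_tool(
  motion=[
    [0,4,0,0,0,0,0],
    [0,3,0,0,0,0,0],
    [0,0,0,0,0,0,0],
    [0,0,0,0,0,0,0],
  ],
)

```text
time: 8.65
tool_pos: [535.4, -37.6, 121.3]
tcp_rot: [-179.4, 0.3, 102.0]
ft_force: [0.8, -3.2, 0.0]
finger_gap: -0.2
```

```bash
python3 - <<'E'
from h import *
import cv2
p=np.load("p.npy");e=np.array([-np.sin(p[2]),np.cos(p[2])])
s=sense();print(s['time'],s['tool_pos'],s['tool_pos'][:2]@e,s['ft_force'])
b=snapshot("scene")[185:225,235:285]; c=snapshot("side")[210:260,230:280]
z=np.zeros((400,800,3),np.uint8)
z[:320,:400]=cv2.resize(b,None,fx=8,fy=8,interpolation=3);z[:400,400:]=cv2.resize(c,None,fx=8,fy=8,interpolation=3)
cv2.imwrite("pics/m6.png",z)
E
```

```text
8.65 [535.42898906 -37.64096138 121.34684939] -147.9558160402119 [ 0.80262762 -3.15324516  0.03169338]
```

View pics/m6.png

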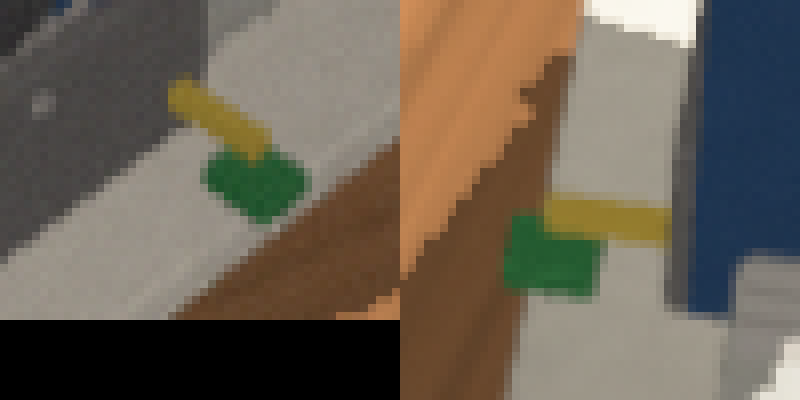

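The pointer is now over the clip in both views: tip at (265,145) in the scene half and (546,213) in the side half. I'll check the numbers.

```bash
sed -i 's/235+243\/8-.5,185+158\/8/235+266\/8-.5,185+145\/8/; s/(551-400)\/8-.5,210+188/(546-400)\/8-.5,210+213/' m.py; python3 m.py
```

```text
scene clip [105.64225168  69.92686779] pointer 106.6377041230617 72.0503977201108 gap -2.123529927495156
side clip [104.44105153  69.89286193] pointer 106.13454037043691 67.76174395946899 gap 2.131117974026836
```

Mean gap is about 0. Back off slowly, rise clear, and check.

Emit:
servo_tool(
  motion=[
    [0,-5,0,0,0,0,0],
    [0,-12,0,0,0,0,0],
    [0,-15,0,-5,0,0,0],
    [0,0,0,-30,0,0,0],
    [0,0,0,-40,0,0,0],
    [0,0,0,-30,0,0,0],
    [0,0,0,0,0,0,0],
    [0,0,0,0,0,0,0],
  ],
)

```text
time: 9.55
tool_pos: [543.4, -75.8, 230.5]
tcp_rot: [-179.3, 0.1, 101.8]
ft_force: [-0.1, -0.1, -1.7]
finger_gap: 0.2
```

```bash
python3 - <<'E'
from h import *
import cv2
s=sense();print(s['time'],s['tool_pos'],s['ft_force'])
S=snapshot("scene");b=S[185:225,235:285]; c=snapshot("side")[210:260,230:280]
z=np.zeros((600,800,3),np.uint8)
z[:240,:300]=cv2.resize(b,None,fx=6,fy=6,interpolation=3);z[240:540,:300]=cv2.resize(c,None,fx=6,fy=6,interpolation=3)
z[:480,300:]=cv2.resize(S[110:350,60:360],None,fx=2,fy=2,interpolation=3)[:,:500]
cv2.imwrite("pics/m7.png",z)
E
```

```text
9.55 [543.36642653 -75.81013746 230.47268027] [-0.07109222 -0.12946625 -1.6852992 ]
```

View pics/m7.png

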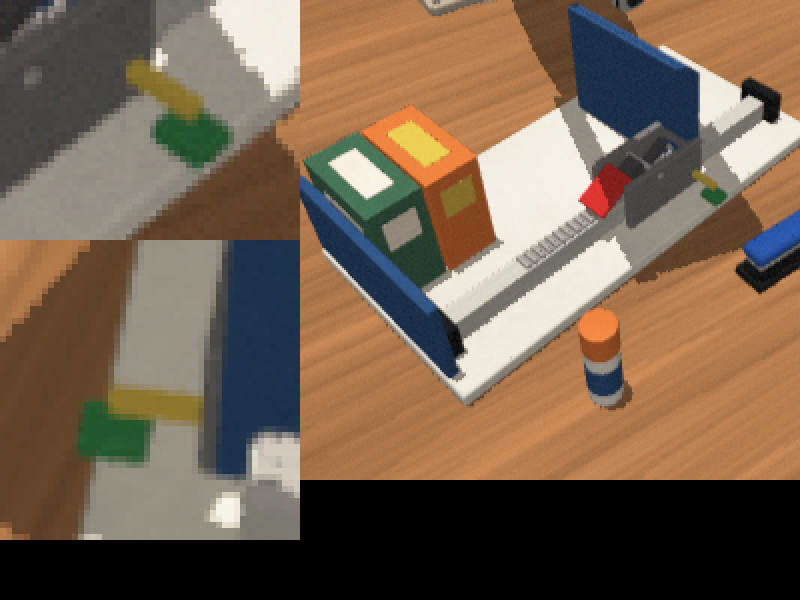

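The pointer still stands over the clip, unchanged after backing off. The paddle is still tilted down, and the games, glue stick and stapler are in place. Handing in.

```bash
python3 -c "from bench import *; print(hand_in())"
```

```text
the job is handed in; nothing more can be done
None
```

I pressed the red paddle down with the shut fingertips and then pushed the bookend back about 145 mm until its pointer stood over the green clip. I then backed off, rose clear and handed in at about 9.7 s of the 43 s allowed. The hand-in reports no verdict.

- **Paddle:** the force dropped from 4 N to about 1 N, as if it had snapped over, then rose to 11 N at the stop. It was still down in the last picture.
- **Pointer:** the last measurement had it over the clip's middle, averaging 0 mm off. The two cameras disagreed by about ±2 mm (scene −2.1, side +2.1), probably because I assumed the wrong height for the pointer. It had not shifted after I let go.
- **Other objects:** the boxed games and glue stick looked upright and untouched in the last picture. The stapler, only partly in that picture, looked in place. I judged this by eye and did not measure it.
- **Early fit:** the first fit of the rack's position had errors of up to about 3.5 pixels. I relied on a close look from the wrist camera for the paddle and on repeated looks for the final pushes.

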